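Pass the espresso tray through to the collection mat

TASK

Push the small wooden tray, with the cup of espresso riding on it, along the counter through the narrow gap between the steel jug rinser and the red tamping stand, until the whole tray lies on the blue collection mat behind the gap. Only push the tray: do not lift it or touch the cup, which must stay standing on it, and leave the milk jug, the lids and the tamper where they are. Finish with the arm clear of everything.

Things in the scene. Friction and masses are not known exactly. Their poses are not given: they have to be found in the camera images.
- pass: Two low fixed units bolted to the counter with a 90 mm gap between them (parallel walls). Origin on the counter at the gap's centre; +x is the way the tray must travel (about world -y, the robot's right, within 12 degrees), +y points to the rinser, z up. The units span x = -35 to +35 mm; the vertical edges at the gap's mouths are rounded, radius 12 mm.
- rinser (a point): Brushed steel jug rinser with a slotted grille on top, fixed: centre of its top. 70 mm along the pass's x, 100 mm along y (y = +45 to +145 mm from the gap's centre), 38 mm high. Same axes as the pass.
- stand (a point): Red tamping stand with a black rubber pad on top, fixed: centre of its top. 70 mm along the pass's x, 100 mm along y (y = -45 to -145 mm from the gap's centre), 38 mm high. Same axes as the pass.
- mat_centre (a point): Centre of the blue collection mat on the counter, 135 mm along +x from the origin of the pass, same axes. The mat is 170 mm along x (its near edge 15 mm behind the units) by 130 mm along y, flush with the counter and 1 mm thick, only a marking: nothing collides with it.
- tray: Loose light-wood tray, open on top: 120 mm long (x), 80 mm wide (y), 20 mm high, walls and floor 5 mm, 0.25 to 0.5 kg; slides with friction, stops when not pushed. Origin at the centre of its underside, +x its front end. Starts before the gap: centre 175 to 225 mm from the gap's centre along its axis, up to 40 mm off the centre line, turned up to 20 degrees from the pass's +x.
- front_left (a point): Front left outer corner of the tray at its underside (left is the tray's +y).
- front_right (a point): Front right outer corner of the tray at its underside (left is the tray's +y).
- rear_left (a point): Rear left outer corner of the tray at its underside (left is the tray's +y).
- rear_right (a point): Rear right outer corner of the tray at its underside (left is the tray's +y).
- cup: White espresso cup, 56 mm across the rim and 48 mm high, 0.14 kg, standing loose on the tray's floor a little ahead of its middle (its top is 53 mm above the counter). Origin at the centre of its underside.
- jug: Steel milk jug, about 76 mm across and 95 mm high, with a wire handle reaching 66 mm from its axis; loose bystander, 190 to 230 mm to the +y side of the gap's centre line. Origin at the centre of its underside.
- lids: Stack of black cup lids, 88 mm across and 71 mm high, loose bystander on the +y side of the mat. Origin at the centre of its underside.
- tamper: Steel coffee tamper, base 58 mm across, 88 mm high, standing upright; loose bystander on the -y (robot's) side of the mat. Origin at the centre of its underside.
Not all that is in view belongs to the job. What is meant by the cup is not orange or turquoise, and is the smaller of those in its own colour.

How it is judged:
By the outcome, as a careful person would: the job done as asked, in the order asked, and still so for the second after the job is handed in, with the robot touching nothing.
It also fails if it takes over 72 s, if anything falls off the work surface, if the arm or the gripper's body presses on something with over 40 N, if the wrist force passes 120 N, or if a joint passes its speed limit or range.

ROBOT

A 7-joint arm with a two-finger parallel gripper is mounted at the origin on the work surface. World frame = base frame: x ahead of the robot, y to its left, z up, the work surface at z = 0. Lengths are in m, angles in rad, forces in N, time in s.
With the tool pointing down it reaches from about 0.425 to 0.875 m from the base axis. Payload 4.7 kg.
Tool frame: the origin (TCP) lies on the centre line of the jaws, within the pads' length; the fingertips stand ahead of it and the grasp point (between the pads) lies 2 mm behind it (nose_length is the z of the fingertips in the tool frame, in m); z points along the fingers, y is the line along which they close (so a half turn about z gives the same grasp; the last joint's range is limited). The gripper opens to 87 mm and grips with 3 to 60 N. Pads are 19 mm wide; open, the fingers measure 117 mm over their backs; the gripper's body (75 mm by 190 mm) begins 51 mm behind the grasp point.
Start: joints at [1.166, 0.321, -0.07, 1.45, 0.023, 1.371, -0.057], TCP at [0.264, -0.594, 0.208] pointing down, gripper open.
Joint ranges: [-2.86, 2.86], [-0.3, 2.09], [-1.38, 1.24], [0.06, 2.45], [-1.56, 4.7], [0.09, 2.05], [-2.69, 2.69]. Speed limits (rad/s): [2.57, 2.57, 3.14, 3.14, 3.14, 3.14, 3.14].

INTERFACE

Orientations are given as a rotation vector (axis times angle).
In Python, from bench import * gives the robot as it stands.
- The arm moves only by the tool send_rows, never from a script. Its arguments are lists of equal length, an entry for each row: "xyz": the shift along the tool's x, y, z in mm, a list of three; "dr": the turn, a rotation vector about the tool's x, y, z in rad, a list of three. A call has exactly 10 rows; each row is the pose to reach, as a shift and turn from the pose commanded when the call began, along the tool's axes at that moment; what a row does not reach only later rows make up. A row lasts 1/12 s, in which the tool goes at most 41.7 mm and 7.16 degrees, less where a joint would pass 70% of its speed; a pose out of reach is approached as far as the arm can. A call with a gripper value outside its range is refused whole. "jaw" is the finger opening in mm, from 0 to 87, set as the call begins (left out, the last holds). The fingers move at their own pace and stop on an object; "grip_force" is the grip in N (left out, the last holds). Time passes only in rows, so rows that repeat a pose let the fingers close, or fill a call up. It gives the time, the measured TCP pose, the force, the opening and the grip force at its end, in the units of the state.
- get_state(): the state, without advancing time (a new reading comes with each control period).
- get_image(name): name is "scene" or "top" or "wrist"; returns the picture (480x640x3 uint8, red, green, blue); there is no depth.
- calibration(name): a dict with "vfov" (degrees; the focal length in pixels is half the picture's height over the tangent of half this angle, whatever the lens; pixels are square), "cx", "cy" (the principal point, pixels), "rvec" (rotation vector, rad) and "tvec" (3), from world to camera coordinates, as OpenCV has them; the wrist camera has in their place "hand_eye" (4x4, takes a point from camera to tool coordinates, whose origin is the TCP and whose axes are the flange's). Camera axes: x right, y down, z forward; pixel columns grow to the right and rows downward; lengths in m; the calibration is good to about 2 mm. A picture is of the moment at which its call begins: read the wrist's pose just before it. calibration takes no time and is no camera call.
- close_job(): hands the job in; it is judged then, once.
The state is a dict: "time": time; "joint_positions": joint angles; "qd": joint speeds; "joint_torque": joint torques, N m; "position": TCP position; "tool_rot": TCP orientation; "ft_force": force on the tool from outside, world axes, zero at the start; "torque": the same for the moment, N m; "grip_width": opening from 0.0 (shut) to 1.0 (fully open); "grip_force": force on a finger pad.
Only numpy, scipy, OpenCV 4.12 (cv2) and the standard library are available. Lean on these libraries where they do the work, as an engineer would, in place of code of your own. Each camera call takes 0.05 s, during which the arm holds its last target. There are 200 camera calls.

## Working session

There is one attempt and no reset: what is moved stays moved. The work goes in short steps, Python scripts to look and compute and a tool call to move; the robot and the scene stay as the last step left them, time stands still between calls to the robot, and variables do not carry over. Pictures are saved under pics/ and viewed, at most 10 in all, crops included, and the job is handed in when it is done.

Besides the shell and the picture viewer there is one more tool, called after ">>>" in YAML: its name, and indented under it one key for each argument. send_rows: Moves the arm, as the interface text tells. Its arguments: {"type":"object","properties":{"xyz":{"type":"array"},"dr":{"type":"array"},"jaw":{"type":"number"},"grip_force":{"type":"number"}},"required":["xyz","dr"]}

```bash
mkdir -p pics; ls
python3 - <<'E'
from bench import *
import cv2
s=get_state(); print({k:s[k] for k in s})
for n in("top","scene"):
    im=get_image(n); cv2.imwrite(f"pics/{n}0.png",im[:,:,::-1]); print(n,calibration(n))
print(calibration("wrist"))
try: print(nose_length)
except Exception as e: print(e)
E
```

```text
pics
{'time': 0.0, 'joint_positions': array([ 1.16610395,  0.32182341, -0.07009614,  1.45172955,  0.02259904,
        1.37079245, -0.05689371]), 'qd': array([ 0.00175559, -0.00021375, -0.0023548 , -0.00090748,  0.00010123,
        0.00036953,  0.00182905]), 'joint_torque': array([ 2.99601033e-04, -4.91286242e+01, -4.04215157e-01, -3.12530386e+01,
       -6.40545739e-02,  4.34926932e-02,  1.50933452e-04]), 'position': array([ 0.26403944, -0.59329058,  0.20693398]), 'tool_rot': array([-3.07109495e+00, -6.52720490e-01,  7.88929666e-04]), 'ft_force': array([ 0.61169589, -0.52320793, -0.04467246]), 'torque': array([-0.00327473,  0.05102943, -0.02439045]), 'grip_force': 0.0, 'grip_width': 0.9948509509473544}
top {'vfov': 56.50138837972179, 'cx': 315.9772723285773, 'cy': 243.71016163623622, 'rvec': array([ 2.20156455, -2.20937603,  0.10329281]), 'tvec': array([-0.02260876,  0.54516571,  0.75776035])}
scene {'vfov': 51.13751042638648, 'cx': 315.8131135049963, 'cy': 240.05205397389122, 'rvec': array([ 1.42215066,  2.18658711, -0.82459233]), 'tvec': array([ 0.22535668, -0.31633928,  1.38119072])}
{'vfov': 58.82881324213204, 'cx': 318.1326207654148, 'cy': 241.924836855456, 'hand_eye': array([[-1.03716869e-03, -9.66252921e-01, -2.57593124e-01,
         7.02626439e-02],
       [ 9.99998922e-01, -1.26988160e-03,  7.37050867e-04,
         1.66943546e-04],
       [-1.03929032e-03, -2.57592082e-01,  9.66253196e-01,
        -1.76508578e-01],
       [ 0.00000000e+00,  0.00000000e+00,  0.00000000e+00,
         1.00000000e+00]])}
0.017
```

View pics/top0.png

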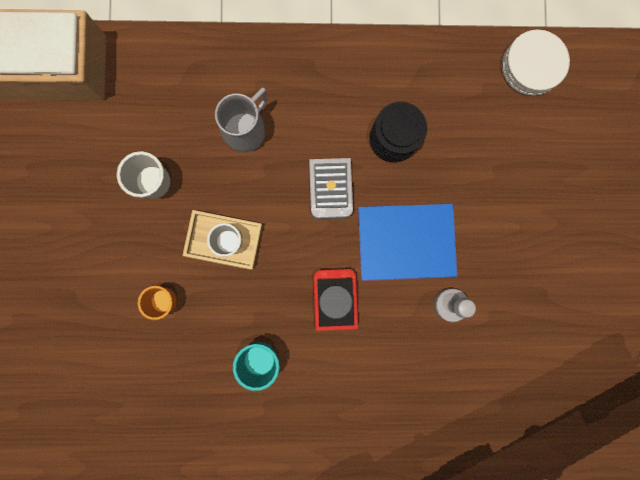

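View pics/scene0.png

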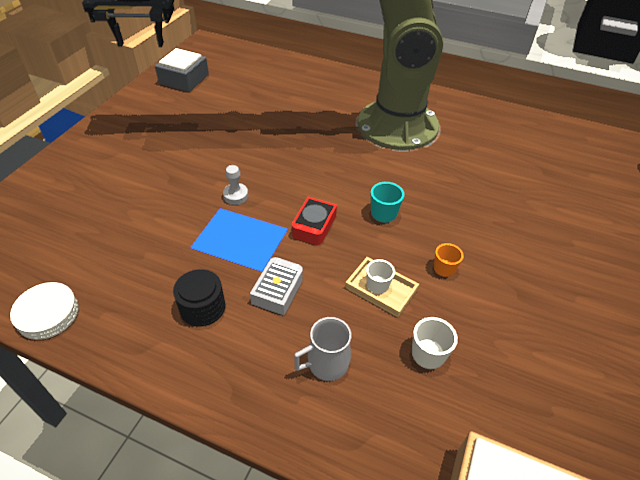

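Top view: tray at about (223,240) with the small white cup, rinser (331,187), red stand (336,300), mat (408,242); the distractors are the orange and turquoise cups and the larger white one. I'll enlarge the crop for the corners.

Run:
```python
import cv2
im=cv2.imread("pics/top0.png")
cv2.imwrite("pics/c1.png",cv2.resize(im[195:285,170:290],(800,600),interpolation=cv2.INTER_CUBIC))
cv2.imwrite("pics/c2.png",cv2.resize(im[145:340,300:465],(508,600),interpolation=cv2.INTER_CUBIC))
```

```text
(no output)
```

View pics/c1.png

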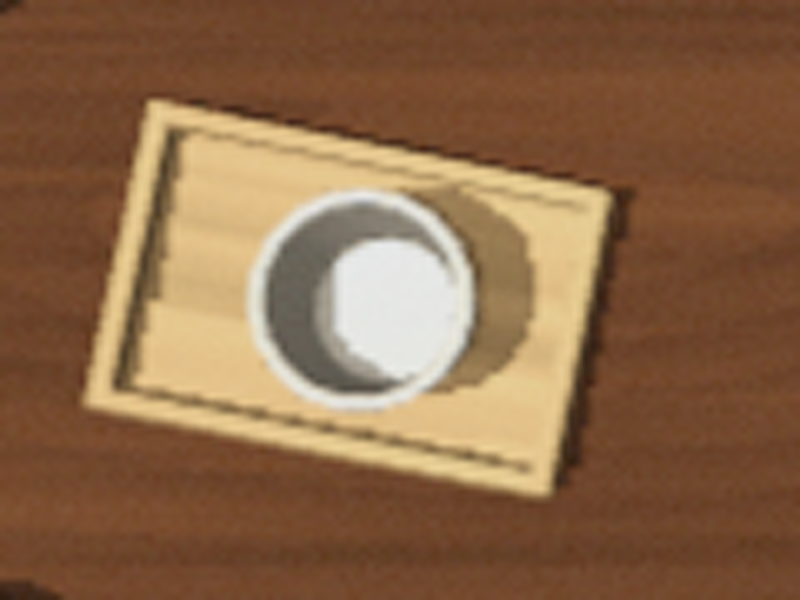

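View pics/c2.png

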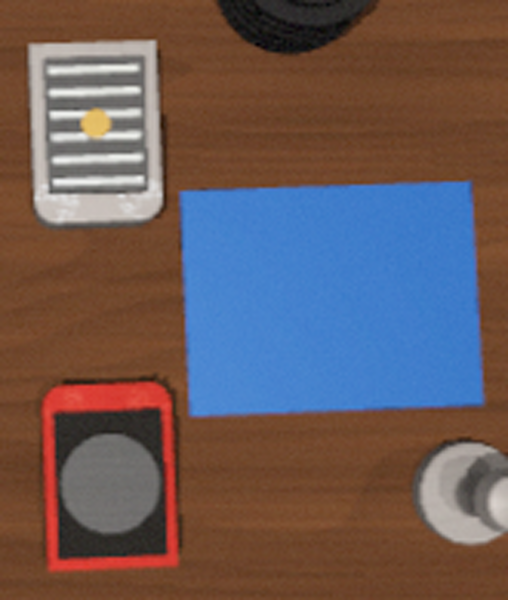

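Tray rim corners in the crop: RL(150,100), FL(610,190), FR(552,495), RR(85,405). Mat corners: (180,191), (471,181), (484,404), (190,416). Outer top corners of the units: (28,43), (157,40), (50,570), (179,566).

```bash
cat > h.py <<'E'
import numpy as np, cv2
from scipy.spatial.transform import Rotation as R
from bench import *
c=calibration("top"); f=240/np.tan(np.radians(c["vfov"]/2))
K=np.array([[f,0,c["cx"]],[0,f,c["cy"]],[0,0,1]]); Rm=cv2.Rodrigues(c["rvec"])[0]; C=-Rm.T@c["tvec"]
def toworld(px,z):
    px=np.atleast_2d(np.asarray(px,float)); z=np.broadcast_to(z,len(px))
    d=(Rm.T@np.linalg.inv(K)@np.c_[px,np.ones(len(px))].T).T
    return (C+d*((z-C[2])/d[:,2])[:,None])[:,:2]
def fit(model,pts):  # 2D rigid: returns th, t, residuals (model->world)
    m,p=model.mean(0),pts.mean(0); H=(model-m).T@(pts-p); th=np.arctan2(H[0,1]-H[1,0],H[0,0]+H[1,1])
    A=np.array([[np.cos(th),-np.sin(th)],[np.sin(th),np.cos(th)]]); t=p-A@m
    return th,t,np.linalg.norm(pts-(model@A.T+t),axis=1)
TR=np.array([[-60,40],[60,40],[60,-40],[-60,-40]])/1000.
E
python3 - <<'E'
from h import *
s=np.array
w=toworld(s([[150,100],[610,190],[552,495],[85,405]])/6.6667+[170,195],.02)
th,t,r=fit(TR,w); print("tray",np.degrees(th),t,r*1000)
q=s([[180,191],[471,181],[484,404],[190,416],[28,43],[157,40],[50,570],[179,566]])/3.079+[300,145]
w=toworld(q,s([.001]*4+[.038]*4))
m=s([[50,65],[220,65],[220,-65],[50,-65],[-35,145],[35,145],[-35,-145],[35,-145]])/1000
P=fit(m,w); print("pass",np.degrees(P[0]),P[1],P[2]*1000)
P4=fit(m[:4],w[:4]); print(np.degrees(P4[0]),P4[1],P4[2]*1000)
P2=fit(m[4:],w[4:]); print(np.degrees(P2[0]),P2[1],P2[2]*1000)
A=R.from_euler('z',P[0]).as_matrix()[:2,:2]; print("tray in pass",(A.T@(t-P[1]))*1000,np.degrees(th-P[0]),"cam",C)
print(R.from_rotvec(get_state()["tool_rot"]).as_matrix())
E
```

```text
tray -101.08539374426584 [0.55246971 0.13627866] [0.58734489 0.2123293  1.01658402 0.66932605]
pass -88.04417682131609 [ 0.54488674 -0.05380392] [0.29984128 0.48891206 0.579352   0.40270773 1.12526708 0.74546522
 0.59124157 0.27929728]
-88.01019475836354 [ 0.54474517 -0.05391849] [0.37586233 0.41929166 0.43082411 0.49269137]
-88.03901437272616 [ 0.54494829 -0.05369211] [0.99328405 0.8850028  0.5202843  0.37827714]
tray in pass [-189.71304286   14.06586891] -13.041216922949758 cam [4.97446576e-01 3.64981667e-04 7.90230552e-01]
[[ 9.13554996e-01  4.06714499e-01 -7.64739308e-04]
 [ 4.06715207e-01 -9.13553795e-01  1.48474069e-03]
 [-9.47649314e-05 -1.66742338e-03 -9.99998605e-01]]
```

```bash
cat >> h.py <<'E'
PTH=np.radians(-88.04); PT=np.array([.54489,-.0538])
def rot(a): return np.array([[np.cos(a),-np.sin(a)],[np.sin(a),np.cos(a)]])
def p2w(p): return rot(PTH)@np.asarray(p)/1000+PT   # pass mm -> world
def w2p(w): return (np.atleast_2d(w)-PT)@rot(PTH)*1000
def rows(start,wps,commit=None): # poses (x,y,z,yaw deg); prints tool-frame rows mm/rad
    x0=np.array(start[:3]); a=np.radians(start[3]); tx=np.array([np.cos(a),np.sin(a),0]); ty=np.array([np.sin(a),-np.cos(a),0])
    xyz=[];dr=[]
    for w in wps:
        d=(np.array(w[:3])-x0)*1000; xyz.append([round(float(v),1) for v in(d@tx,d@ty,-d[2])]); dr.append([0,0,round(-np.radians(w[3]-start[3]),3)])
    print(xyz);print(dr)
def lin(a,b,n=10): return [list(np.array(a)+(np.array(b)-a)*(i+1)/n) for i in range(n)]
E
python3 - <<'E'
from h import *
print("jug",w2p(toworld([[239,114]],.095)),toworld([[239,114]],.095),"bigcup",w2p(toworld([[141,174]],.057)),"lids",w2p(toworld([[403,127]],.071)))
P0=[.264,-.594,.208,24.0];P1=[.5,-.3,.2,35];P2=[.58,.03,.2,78.9];P3=[.568,.217,.15,78.9]
u=np.array([np.cos(np.radians(-101.08)),np.sin(np.radians(-101.08))]); print(np.array([.55247,.13628])-.08*u)
rows(P0,lin(P0,P1));rows(P1,lin(P1,P2));rows(P2,lin(P2,P3))
E
```

```text
jug [[-145.55348498  206.12563454]] [[0.74591685 0.09871819]] bigcup [[-313.226386    123.85661409]] lids [[120.05248233 185.57495958]]
[0.56784435 0.21478878]
[[33.5, -17.3, 0.8], [67.0, -34.5, 1.6], [100.6, -51.8, 2.4], [134.1, -69.0, 3.2], [167.6, -86.3, 4.0], [201.1, -103.6, 4.8], [234.6, -120.8, 5.6], [268.1, -138.1, 6.4], [301.7, -155.3, 7.2], [335.2, -172.6, 8.0]]
[[0, 0, np.float64(-0.019)], [0, 0, np.float64(-0.038)], [0, 0, np.float64(-0.058)], [0, 0, np.float64(-0.077)], [0, 0, np.float64(-0.096)], [0, 0, np.float64(-0.115)], [0, 0, np.float64(-0.134)], [0, 0, np.float64(-0.154)], [0, 0, np.float64(-0.173)], [0, 0, np.float64(-0.192)]]
[[25.5, -22.4, -0.0], [51.0, -44.9, -0.0], [76.4, -67.3, -0.0], [101.9, -89.8, -0.0], [127.4, -112.2, -0.0], [152.9, -134.7, -0.0], [178.4, -157.1, -0.0], [203.8, -179.5, -0.0], [229.3, -202.0, -0.0], [254.8, -224.4, -0.0]]
[[0, 0, np.float64(-0.077)], [0, 0, np.float64(-0.153)], [0, 0, np.float64(-0.23)], [0, 0, np.float64(-0.306)], [0, 0, np.float64(-0.383)], [0, 0, np.float64(-0.46)], [0, 0, np.float64(-0.536)], [0, 0, np.float64(-0.613)], [0, 0, np.float64(-0.69)], [0, 0, np.float64(-0.766)]]
[[18.1, -4.8, 5.0], [36.2, -9.6, 10.0], [54.4, -14.3, 15.0], [72.5, -19.1, 20.0], [90.6, -23.9, 25.0], [108.7, -28.7, 30.0], [126.8, -33.4, 35.0], [145.0, -38.2, 40.0], [163.1, -43.0, 45.0], [181.2, -47.8, 50.0]]
[[0, 0, np.float64(-0.0)], [0, 0, np.float64(-0.0)], [0, 0, np.float64(-0.0)], [0, 0, np.float64(-0.0)], [0, 0, np.float64(-0.0)], [0, 0, np.float64(-0.0)], [0, 0, np.float64(-0.0)], [0, 0, np.float64(-0.0)], [0, 0, np.float64(-0.0)], [0, 0, np.float64(-0.0)]]
```

>>> send_rows:
  xyz:
    - [33, -17, 1]
    - [67, -34, 2]
    - [100, -52, 2]
    - [134, -69, 3]
    - [167, -86, 4]
    - [201, -103, 5]
    - [234, -121, 6]
    - [268, -138, 6]
    - [301, -155, 7]
    - [335, -173, 8]
  dr:
    - [0, 0, -0.019]
    - [0, 0, -0.038]
    - [0, 0, -0.058]
    - [0, 0, -0.077]
    - [0, 0, -0.096]
    - [0, 0, -0.115]
    - [0, 0, -0.134]
    - [0, 0, -0.154]
    - [0, 0, -0.173]
    - [0, 0, -0.192]
  jaw: 40

```text
time: 0.93
position: [0.5005, -0.2982, 0.1997]
tool_rot: [2.996, 0.945, -0.001]
ft_force: [1.4, -0.4, -0.2]
grip_width: 0.47
grip_force: 0.0
```

>>> send_rows:
  xyz:
    - [25, -22, 0]
    - [51, -45, 0]
    - [76, -67, 0]
    - [102, -90, 0]
    - [127, -112, 0]
    - [153, -135, 0]
    - [178, -157, 0]
    - [204, -180, 0]
    - [229, -202, 0]
    - [255, -224, 0]
  dr:
    - [0, 0, -0.077]
    - [0, 0, -0.153]
    - [0, 0, -0.23]
    - [0, 0, -0.306]
    - [0, 0, -0.383]
    - [0, 0, -0.46]
    - [0, 0, -0.536]
    - [0, 0, -0.613]
    - [0, 0, -0.69]
    - [0, 0, -0.766]

```text
time: 1.77
position: [0.5802, 0.0316, 0.1997]
tool_rot: [2.423, 2.0, -0.001]
ft_force: [0.2, -0.4, 0.1]
grip_width: 0.462
grip_force: 0.0
```

>>> send_rows:
  xyz:
    - [18, -5, 5]
    - [36, -10, 10]
    - [54, -14, 15]
    - [72, -19, 20]
    - [91, -24, 25]
    - [109, -29, 30]
    - [127, -33, 35]
    - [145, -38, 40]
    - [163, -43, 45]
    - [181, -48, 50]
  dr:
    - [0, 0, 0]
    - [0, 0, 0]
    - [0, 0, 0]
    - [0, 0, 0]
    - [0, 0, 0]
    - [0, 0, 0]
    - [0, 0, 0]
    - [0, 0, 0]
    - [0, 0, 0]
    - [0, 0, 0]

```text
time: 2.6
position: [0.5678, 0.2176, 0.1493]
tool_rot: [-2.426, -1.996, 0.001]
ft_force: [0.7, 0.2, 0.9]
grip_width: 0.458
grip_force: 0.0
```

>>> send_rows:
  xyz:
    - [4, 0, 15]
    - [5, 0, 30]
    - [5, 0, 45]
    - [5, 0, 60]
    - [5, 0, 75]
    - [5, 0, 90]
    - [5, 0, 105]
    - [5, 0, 117]
    - [5, 0, 125]
    - [5, 0, 125]
  dr:
    - [0, 0, 0]
    - [0, 0, 0]
    - [0, 0, 0]
    - [0, 0, 0]
    - [0, 0, 0]
    - [0, 0, 0]
    - [0, 0, 0]
    - [0, 0, 0]
    - [0, 0, 0]
    - [0, 0, 0]

```text
time: 3.43
position: [0.5678, 0.2206, 0.0225]
tool_rot: [-2.426, -1.995, 0.006]
ft_force: [-1.5, 0.2, 0.5]
grip_width: 0.458
grip_force: 0.0
```

Run:
```python
from h import *
s=get_state(); print(s["position"],s["ft_force"])
im=get_image("top"); cv2.imwrite("pics/t1.png",cv2.resize(im[150:330,100:340][:,:,::-1],(800,600),interpolation=cv2.INTER_CUBIC))
```

```text
[0.5677516  0.220552   0.02245496] [-1.49340667  0.15081683  0.46167123]
```

View pics/t1.png

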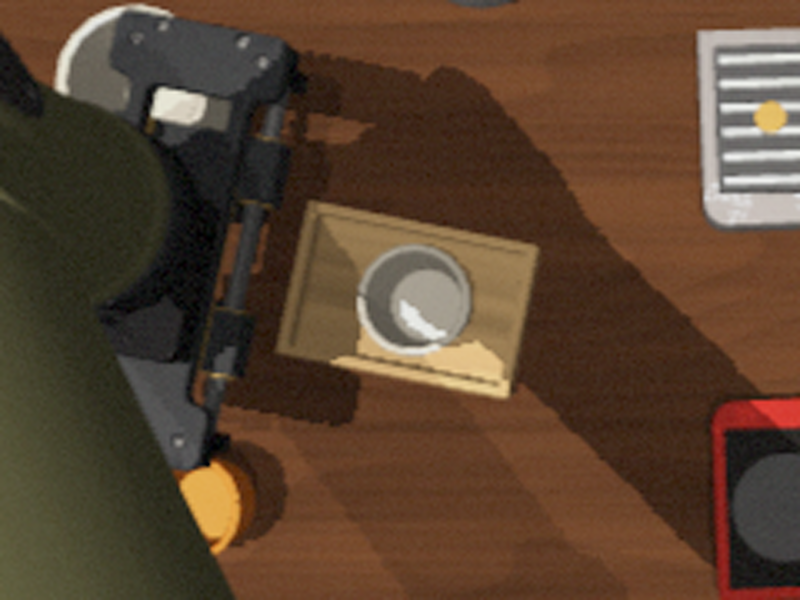

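The tray is unmoved and wholly visible, corners at about (310,203), (538,245), (507,398), (278,352) in the crop, with the fingers behind its rear wall. Starting the push.

>>> send_rows:
  xyz:
    - [-4, 0, 0]
    - [-8, 0, 0]
    - [-12, 0, 0]
    - [-15, 0, 0]
    - [-18, 0, 0]
    - [-22, 0, 0]
    - [-26, 0, 0]
    - [-30, 0, 0]
    - [-33, 0, 0]
    - [-36, 0, 0]
  dr:
    - [0, 0, 0]
    - [0, 0, 0]
    - [0, 0, 0]
    - [0, 0, 0]
    - [0, 0, 0]
    - [0, 0, 0]
    - [0, 0, 0]
    - [0, 0, 0]
    - [0, 0, 0]
    - [0, 0, 0]

```text
time: 4.32
position: [0.5622, 0.1862, 0.025]
tool_rot: [2.426, 1.996, -0.0]
ft_force: [-0.6, -0.4, -0.6]
grip_width: 0.46
grip_force: 0.0
```

```bash
cat >> h.py <<'E'
def traypose(name=None):
    im=get_image("top")
    if name: cv2.imwrite(name,im[:,:,::-1])
    r,g,b=[im[:,:,i].astype(float)+1 for i in range(3)]
    m=((g/r>.68)&(b/g<.85)&(r>55)&(g/r<1)).astype(np.uint8); m=cv2.morphologyEx(m,cv2.MORPH_OPEN,np.ones((3,3)))
    m[:150]=0; m[330:]=0
    n,l,st,_=cv2.connectedComponentsWithStats(m); k=1+np.argmax(st[1:,4]); 
    cn=np.vstack(cv2.findContours((l==k).astype(np.uint8),cv2.RETR_EXTERNAL,cv2.CHAIN_APPROX_NONE)[0])[:,0]
    P=w2p(toworld(cn,.02)).astype(np.float32); (c_,sz,a)=cv2.minAreaRect(P)
    if sz[0]<sz[1]: sz=sz[::-1]; a-=90
    a=(a+90)%180-90
    s=get_state(); q=w2p(s["position"][:2])[0]; tr=s["tool_rot"]; yaw=np.degrees(2*np.arctan2(tr[1],tr[0]))
    print("tray c",np.round(c_,1),"size",np.round(sz,1),"ang %.1f"%a,"| TCP",np.round(q,1),"heading %.1f"%((yaw-180-np.degrees(PTH)+180)%360-180),"z %.4f"%s["position"][2],"F",np.round(s["ft_force"],1),"t",s["time"])
    return c_,a
E
python3 - <<'E'
from h import *
traypose("pics/t2.png")
E
```

```text
tray c [-448.7   22.3] size [313.5 227.7] ang -88.8 | TCP [-238.5   25.4] heading -13.1 z 0.0249 F [-0.5 -0.9  0.2] t 4.3667
```

Run:
```python
import cv2,numpy as np
im=cv2.imread("pics/t2.png")
cv2.imwrite("pics/t2c.png",cv2.resize(im[180:300,150:310],(800,600),interpolation=cv2.INTER_CUBIC))
for p in [(230,222),(205,225),(250,260),(215,275),(290,230),(150,280),(160,210)]: print(p,im[p[1],p[0],::-1])
```

```text
(230, 222) [152 122  81]
(205, 225) [114  92  62]
(250, 260) [227 194 138]
(215, 275) [49 32 22]
(290, 230) [62 37 24]
(150, 280) [70 69 47]
(160, 210) [41 38 31]
```

View pics/t2c.png

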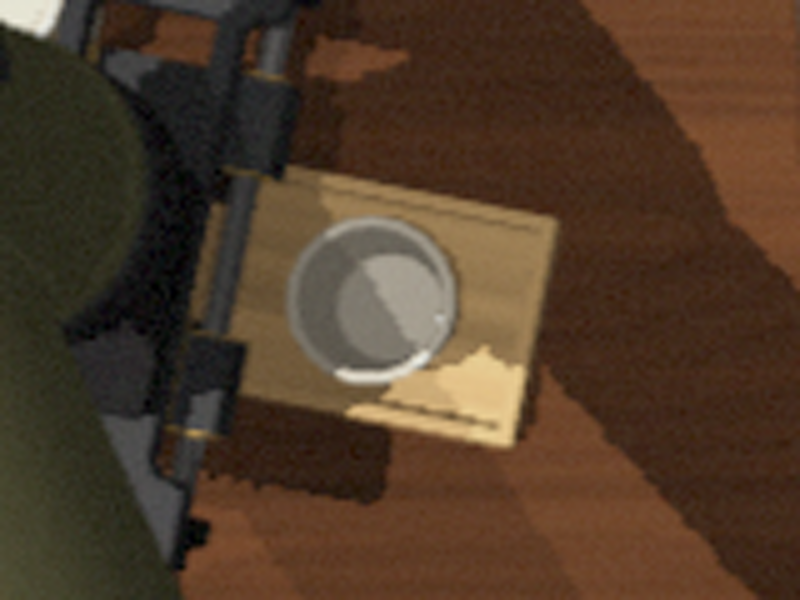

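Run:
```python
from h import *
s=get_state(); im=get_image("wrist"); cv2.imwrite("pics/w1.png",im[:,:,::-1])
T=np.eye(4);T[:3,:3]=R.from_rotvec(s["tool_rot"]).as_matrix();T[:3,3]=s["position"]
cw=calibration("wrist"); fw=240/np.tan(np.radians(cw["vfov"]/2)); W=T@cw["hand_eye"]; Wi=np.linalg.inv(W)
def pr(p): 
    q=Wi@np.r_[p,1]; return np.round([fw*q[0]/q[2]+cw["cx"],fw*q[1]/q[2]+cw["cy"]],0)
print("tcp",pr(s["position"]))
A=rot(np.radians(-101.08))
for m in TR: print("rim",pr(np.r_[A@m+[.55247,.13628],.02]))
def pt(p): 
    q=Rm@p+c["tvec"]; return np.round(K@q/q[2],0)
print("top tcp",pt(s["position"]),s["position"],[pt((T@np.r_[0,k,.017,1])[:3]) for k in(-.035,-.02,.02,.035)])
```

```text
tcp [318. 292.]
rim [407. 267.]
rim [395. 486.]
rim [242. 486.]
rim [229. 267.]
top tcp [193. 234.   1.] [0.56212901 0.18544253 0.02489578] [array([191., 254.,   1.]), array([193., 246.,   1.]), array([198., 223.,   1.]), array([200., 215.,   1.])]
```

View pics/w1.png

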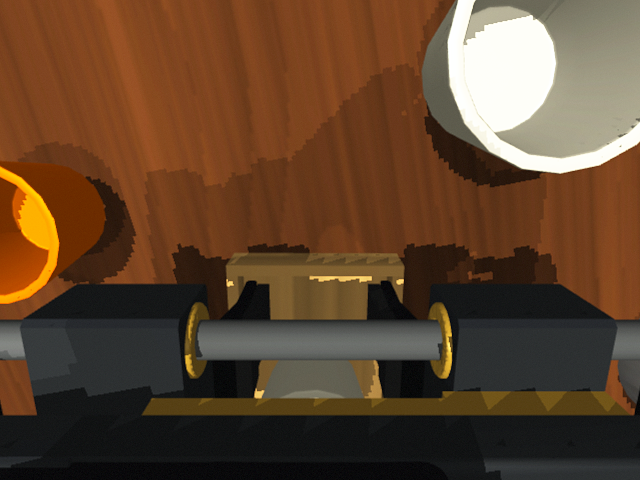

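```bash
python3 - <<'E'
import cv2
im=cv2.imread("pics/w1.png")
cv2.imwrite("pics/w1c.png",cv2.resize(cv2.convertScaleAbs(im[235:415,200:440],alpha=1.8),(800,600),interpolation=cv2.INTER_CUBIC))
E
python3 - <<'E'
from h import *
cw=calibration("wrist"); fw=240/np.tan(np.radians(cw["vfov"]/2)); Wi=np.linalg.inv(cw["hand_eye"])
for x in(-.0095,.0095):
  for y in(.02,.035):
    for z in (.017,0,-.015):
      q=Wi@[x,y,z,1]; print(x,y,z,np.round([((fw*q[0]/q[2]+cw["cx"])-200)*3.333,((fw*q[1]/q[2]+cw["cy"])-235)*3.333]))
E
```

```text
-0.0095 0.02 0.017 [530. 207.]
-0.0095 0.02 0 [542. 255.]
-0.0095 0.02 -0.015 [554. 306.]
-0.0095 0.035 0.017 [632. 207.]
-0.0095 0.035 0 [653. 255.]
-0.0095 0.035 -0.015 [674. 305.]
0.0095 0.02 0.017 [533.  83.]
0.0095 0.02 0 [545. 122.]
0.0095 0.02 -0.015 [558. 162.]
0.0095 0.035 0.017 [638.  83.]
0.0095 0.035 0 [660. 122.]
0.0095 0.035 -0.015 [682. 162.]
```

View pics/w1c.png

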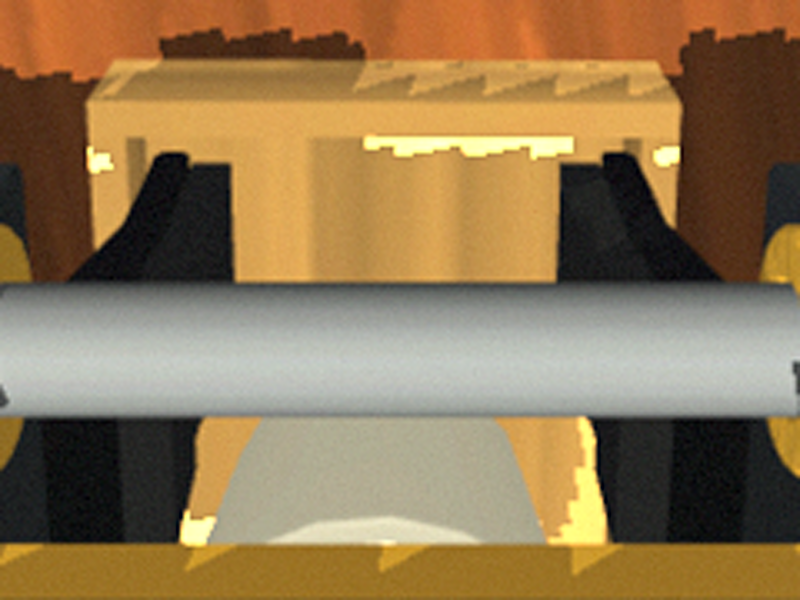

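The wrist crop shows the fingertips at row ~160, x 233/557, ahead of the rear wall (rows 60–135). They passed over it without touching, so the tips are higher than nose_length says. I'll lift, change the opening, and find the tip depth from how the spacing scales.

>>> send_rows:
  xyz:
    - [0, 0, -4]
    - [0, 0, -8]
    - [0, 0, -14]
    - [0, 0, -20]
    - [4, 0, -30]
    - [8, 0, -40]
    - [10, 0, -45]
    - [10, 0, -45]
    - [10, 0, -45]
    - [10, 0, -45]
  dr:
    - [0, 0, 0]
    - [0, 0, 0]
    - [0, 0, 0]
    - [0, 0, 0]
    - [0, 0, 0]
    - [0, 0, 0]
    - [0, 0, 0]
    - [0, 0, 0]
    - [0, 0, 0]
    - [0, 0, 0]
  jaw: 15

```text
time: 5.25
position: [0.5639, 0.1962, 0.0697]
tool_rot: [2.426, 1.996, -0.001]
ft_force: [-0.2, -0.1, 0.7]
grip_width: 0.172
grip_force: 0.0
```

Run:
```python
import bench
from h import *
s=get_state(); print(s["position"],s["grip_width"],nose_length, [n for n in dir(bench) if n[0]!='_'])
im=get_image("wrist"); cv2.imwrite("pics/w2.png",im[:,:,::-1])
old=cv2.imread("pics/w1.png")
for r in range(270,322,3):
    print(r," ".join("%d"%(v) for v in im[r,215:425:5].mean(1)))
print()
for r in range(270,320,6):
    print(r," ".join("%d"%(v) for v in old[r,215:425:5].mean(1)))
```

```text
[0.56388228 0.19616407 0.06967769] 0.17191734776077827 0.017 ['MotionError', 'calibration', 'close_job', 'get_image', 'get_state', 'nose_length']
270 36 32 30 33 32 36 84 212 66 102 180 96 100 99 97 105 109 90 91 87 93 93 100 101 92 94 97 102 102 99 105 104 80 104 105 31 35 36 35 32 34 31
273 36 34 30 34 35 37 80 101 73 102 102 104 103 102 104 108 106 92 91 87 92 95 100 103 93 95 97 102 106 98 106 104 77 104 104 32 37 38 35 33 32 32
276 37 35 30 32 34 36 75 105 71 102 103 100 100 101 105 108 109 90 91 89 92 95 100 101 92 95 96 102 104 99 106 104 71 105 105 30 35 37 34 41 44 31
279 34 33 32 34 34 33 65 105 72 101 102 100 102 107 107 108 110 91 91 86 93 95 101 103 92 96 100 105 105 100 105 105 72 103 104 30 36 33 36 37 45 45
282 37 37 30 33 35 35 68 106 72 104 103 100 102 11 9 111 112 92 91 87 94 95 103 103 93 98 99 7 10 95 106 103 69 107 108 28 36 34 35 41 46 47
285 28 24 28 27 26 29 26 23 23 26 104 102 106 13 15 16 16 72 93 86 93 95 102 103 91 18 16 11 11 61 106 104 21 23 27 26 26 25 27 26 28 26
288 28 27 29 28 27 25 28 27 28 24 103 103 86 14 12 20 19 70 91 87 92 96 102 104 91 24 18 
[... 1980 characters left out ...]
 74 77 79 83 86 83 74 78 81 83 84 80 17 17 18 6 11 88 85 24 29 28 30
294 27 25 28 86 86 43 8 11 17 13 16 88 86 89 91 90 77 75 72 73 78 79 85 85 81 74 76 79 82 85 80 15 18 17 8 10 17 86 24 27 28 27
300 28 28 29 86 85 8 10 10 15 15 13 74 86 90 89 92 75 75 74 73 77 80 85 87 82 73 78 81 85 85 81 14 15 19 18 8 14 92 26 26 29 29
306 25 29 27 90 5 6 6 13 15 17 15 75 85 90 89 90 75 76 75 70 75 80 84 86 82 73 76 80 84 83 83 16 15 19 22 13 14 8 19 27 28 30
312 24 28 27 6 9 13 14 14 17 15 14 63 85 90 90 92 74 74 75 73 78 79 82 86 83 73 79 81 84 86 82 14 16 16 13 19 8 10 9 16 27 26
318 25 23 7 8 6 8 16 12 13 13 13 56 86 91 90 94 77 79 76 75 79 82 87 89 85 78 81 84 87 87 85 11 11 13 13 15 12 10 11 9 8 27
```

Run:
```python
from h import *
cs=calibration("scene"); fs=240/np.tan(np.radians(cs["vfov"]/2)); Rs=cv2.Rodrigues(cs["rvec"])[0]; Ks=np.array([[fs,0,cs["cx"]],[0,fs,cs["cy"]],[0,0,1]])
P1=K@np.c_[Rm,c["tvec"]]; P2=Ks@np.c_[Rs,cs["tvec"]]
for n,a,b in [("bigcup rim",(141,174.5),(434.5,335)),("bigcup inner floor",(151,180),(430,352)),("orange",(156,302),(448.5,255)),("espresso",(224,239.5),(380,271)),("tamper",(465,308),(233,172))]:
    X=cv2.triangulatePoints(P1,P2,np.array(a,float).reshape(2,1),np.array(b,float).reshape(2,1)); X=(X[:3]/X[3])[:,0]; print(n,np.round(X*1000),np.round(w2p(X[:2]),0))
w=cv2.imread("pics/top0.png"); m=(w.min(2)>0)
g=w[140:215,105:185].astype(int); mx=g.max(2);mn=g.min(2); k=((mx-mn<35)&(mx>90)).astype(np.uint8); k=cv2.morphologyEx(k,cv2.MORPH_OPEN,np.ones((2,2)))
ys,xs=np.nonzero(k); print("bigcup mask bbox",xs.min()+105,xs.max()+105,ys.min()+140,ys.max()+140)
# espresso cup in tray frame
e=w2p(toworld([[170+362/6.667,195+298/6.667]],.053))[0]; d=e-[-189.7,14.1]; print("cup in tray",rot(np.radians(13.04))@d)
```

```text
bigcup rim [655. 261.  67.] [[-310.  121.]]
bigcup inner floor [657. 263.  13.] [[-313.  122.]]
orange [448. 240.  46.] [[-297.  -87.]]
espresso [550. 128.  54.] [[-182.   11.]]
tamper [ 437. -259.   79.] [[ 202. -115.]]
bigcup mask bbox 118 169 153 199
cup in tray [ 9.1650629  -0.87721146]
```

```bash
cat >> h.py <<'E'
def tcp(trc,ang,off,rel): # tray pose in pass (mm,deg), TCP offset in tray frame mm, tool heading rel to tray deg -> x,y,yaw
    p=np.array(trc)+rot(np.radians(ang))@np.array(off); w=p2w(p); return w[0],w[1],(ang+rel+np.degrees(PTH)+180)
E
python3 - <<'E'
from h import *
T0=([-189.7,14.1],-13.04)
s=[.5639,.1962,.0697,78.9]
x,y,a=tcp(*T0,(-81,-11.8),-16); print(x,y,a)
B=[x,y,.0697,a]; rows(s,lin(s,B,6)+[[x,y,.05,a],[x,y,.03,a],[x,y,.015,a],[x,y,.005,a]])
E
```

```text
0.5564801599707139 0.2180291222595549 62.91999999999999
[[3.3, -1.9, -0.0], [6.7, -3.8, -0.0], [10.0, -5.7, -0.0], [13.3, -7.7, -0.0], [16.7, -9.6, -0.0], [20.0, -11.5, -0.0], [20.0, -11.5, 19.7], [20.0, -11.5, 39.7], [20.0, -11.5, 54.7], [20.0, -11.5, 64.7]]
[[0, 0, np.float64(0.046)], [0, 0, np.float64(0.093)], [0, 0, np.float64(0.139)], [0, 0, np.float64(0.186)], [0, 0, np.float64(0.232)], [0, 0, np.float64(0.279)], [0, 0, np.float64(0.279)], [0, 0, np.float64(0.279)], [0, 0, np.float64(0.279)], [0, 0, np.float64(0.279)]]
```

>>> send_rows:
  xyz:
    - [3, -2, 0]
    - [7, -4, 0]
    - [10, -6, 0]
    - [13, -8, 0]
    - [17, -10, 0]
    - [20, -11.5, 0]
    - [20, -11.5, 20]
    - [20, -11.5, 40]
    - [20, -11.5, 52]
    - [20, -11.5, 60]
  dr:
    - [0, 0, 0.046]
    - [0, 0, 0.093]
    - [0, 0, 0.139]
    - [0, 0, 0.186]
    - [0, 0, 0.232]
    - [0, 0, 0.279]
    - [0, 0, 0.279]
    - [0, 0, 0.279]
    - [0, 0, 0.279]
    - [0, 0, 0.279]
  jaw: 0

```text
time: 6.13
position: [0.5554, 0.2174, 0.0078]
tool_rot: [-2.68, -1.639, 0.005]
ft_force: [-0.9, -0.4, 1.0]
grip_width: 0.005
grip_force: 0.0
```

>>> send_rows:
  xyz:
    - [0, 0, 1]
    - [0, 0, 2]
    - [0, 0, 3]
    - [0, 0, 4]
    - [0, 0, 5]
    - [0, 0, 6]
    - [0, 0, 7]
    - [0, 0, 7]
    - [0, 0, 7]
    - [0, 0, 7]
  dr:
    - [0, 0, 0]
    - [0, 0, 0]
    - [0, 0, 0]
    - [0, 0, 0]
    - [0, 0, 0]
    - [0, 0, 0]
    - [0, 0, 0]
    - [0, 0, 0]
    - [0, 0, 0]
    - [0, 0, 0]

```text
time: 6.97
position: [0.5568, 0.2183, 0.0031]
tool_rot: [2.68, 1.639, 0.0]
ft_force: [0.6, -0.0, -0.0]
grip_width: 0.005
grip_force: 0.0
```

>>> send_rows:
  xyz:
    - [0, 0, 1]
    - [0, 0, 2]
    - [0, 0, 3]
    - [0, 0, 4]
    - [0, 0, 4]
    - [0, 0, 4]
    - [0, 0, 4]
    - [0, 0, 4]
    - [0, 0, 4]
    - [0, 0, 4]
  dr:
    - [0, 0, 0]
    - [0, 0, 0]
    - [0, 0, 0]
    - [0, 0, 0]
    - [0, 0, 0]
    - [0, 0, 0]
    - [0, 0, 0]
    - [0, 0, 0]
    - [0, 0, 0]
    - [0, 0, 0]

```text
time: 7.8
position: [0.5568, 0.2183, -0.0009]
tool_rot: [2.68, 1.639, 0.0]
ft_force: [-0.1, 0.0, -0.7]
grip_width: 0.005
grip_force: 0.0
```

Run:
```python
from h import *
s=get_state(); print(s["position"],s["ft_force"])
u=rot(np.radians(-13.04))@[1,0]; d=rot(PTH)@u; a=np.radians(62.9)
print("tray dir in tool:",d@[np.cos(a),np.sin(a)],d@[np.sin(a),-np.cos(a)])
```

```text
[ 0.55677956  0.21826247 -0.00093261] [-0.07468213  0.03883654 -0.65709864]
tray dir in tool: -0.9611654217888519 0.2759728826487456
```

>>> send_rows:
  xyz:
    - [-1.9, 0.6, 0]
    - [-3.8, 1.1, 0]
    - [-5.8, 1.7, 0]
    - [-7.7, 2.2, 0]
    - [-9.6, 2.8, 0]
    - [-11.5, 3.3, 0]
    - [-13.5, 3.9, 0]
    - [-15.4, 4.4, 0]
    - [-17.3, 5, 0]
    - [-19.2, 5.5, 0]
  dr:
    - [0, 0, 0]
    - [0, 0, 0]
    - [0, 0, 0]
    - [0, 0, 0]
    - [0, 0, 0]
    - [0, 0, 0]
    - [0, 0, 0]
    - [0, 0, 0]
    - [0, 0, 0]
    - [0, 0, 0]

```text
time: 8.63
position: [0.5529, 0.1986, -0.0009]
tool_rot: [-2.68, -1.639, -0.0]
ft_force: [0.1, 1.6, -0.1]
grip_width: 0.004
grip_force: 1.3
```

```bash
cat >> h.py <<'E'
def front(name,guess,lam=1.0):
    """fit tray pose (pass frame) from the visible front/side edges: maximise colour step across the outline at z=.02"""
    from scipy.optimize import minimize
    im=get_image("top"); cv2.imwrite(name,im[:,:,::-1])
    I=im.astype(np.float32)+1; r,g,b=I[...,0],I[...,1],I[...,2]
    m=((g/r>.70)&(b/g>.55)&(b/g<.80)&(r>60)).astype(np.float32); m=cv2.GaussianBlur(m,(0,0),1.0)
    def proj(P):
        w=P/1000@rot(PTH).T+PT; q=(Rm@np.c_[w,np.full(len(w),.02)].T).T+c["tvec"]; q=q@K.T; return q[:,:2]/q[:,2:]
    def edge(a,b,n): return np.array(a)+np.linspace(.05,.95,n)[:,None]*(np.array(b)-a)
    F=edge([60,-40],[60,40],40); L=edge([-20,40],[60,40],40); Rr=edge([-20,-40],[60,-40],40)
    E=np.vstack([F,L,Rr]); N=np.vstack([np.tile([1,0],(40,1)),np.tile([0,1],(40,1)),np.tile([0,-1],(40,1))])
    def cost(v):
        A=rot(np.radians(v[2])); o=0
        for k,sg in((2.5,1),(-2.5,-1)):
            p=proj((E+k*N)@A.T+v[:2]).astype(np.float32); o+=sg*cv2.remap(m,p[:,:1].copy(),p[:,1:].copy(),cv2.INTER_LINEAR).sum()
        return o
    best=None
    for da in(-8,-4,0,4,8):
        for dx in(-9,-3,3,9):
            for dy in (-4,0,4):
                v=np.array([guess[0]+dx,guess[1]+dy,guess[2]+da]); k=cost(v)
                if best is None or k<best[0]: best=(k,v)
    rr=minimize(cost,best[1],method="Nelder-Mead",options=dict(initial_simplex=best[1]+np.array([[0,0,0],[4,0,0],[0,3,0],[0,0,4]]),xatol=.05,fatol=.05))
    s=get_state(); q=w2p(s["position"][:2])[0]; tr=s["tool_rot"]; yaw=np.degrees(2*np.arctan2(tr[1],tr[0]))
    print("tray",np.round(rr.x,1),"score %.0f/120"%-rr.fun,"| TCP",np.round(q,1),"head %.1f"%((yaw-180-np.degrees(PTH)+180)%360-180),"in tray",np.round(rot(-np.radians(rr.x[2]))@(q-rr.x[:2]),1),"z %.4f"%s["position"][2],"F",np.round(s["ft_force"],1),"t %.2f"%s["time"])
    return rr.x
E
python3 - <<'E'
from h import *
front("pics/t3.png",(-178,11,-13))
E
```

```text
tray [-175.9   11.4  -12.6] score 92/120 | TCP [-251.4   16.5] head -29.1 in tray [-74.8 -11.5] z -0.0010 F [ 1.   1.8 -1.3] t 8.68
```

Contact is made and the tray follows straight. Continuing.

>>> send_rows:
  xyz:
    - [-1.9, 0.6, 0]
    - [-3.8, 1.1, 0]
    - [-5.8, 1.7, 0]
    - [-7.7, 2.2, 0]
    - [-9.6, 2.8, 0]
    - [-11.5, 3.3, 0]
    - [-13.5, 3.9, 0]
    - [-15.4, 4.4, 0]
    - [-16.3, 4.7, 0]
    - [-17, 5, 0]
  dr:
    - [0, 0, 0]
    - [0, 0, 0]
    - [0, 0, 0]
    - [0, 0, 0]
    - [0, 0, 0]
    - [0, 0, 0]
    - [0, 0, 0]
    - [0, 0, 0]
    - [0, 0, 0]
    - [0, 0, 0]

```text
time: 9.52
position: [0.5495, 0.1811, -0.001]
tool_rot: [2.68, 1.639, -0.0]
ft_force: [0.8, 2.8, 0.3]
grip_width: 0.002
grip_force: 1.4
```

Run:
```python
from h import *
T=front("pics/t4.png",(-159,7.5,-12.6))
s=get_state(); P=s["position"]; st=[P[0],P[1],P[2],62.9]
# back off 10 mm, lift, re-place behind with heading aligned
x,y,a=tcp(T[:2],T[2],(-84,0),0); print(x,y,a,[P[0],P[1]])
b=tcp(T[:2],T[2],(-86,-11.5),-16)
rows(st,[[b[0],b[1],P[2],62.9]]*2+lin([b[0],b[1],P[2],62.9],[x,y,.05,a],8))
```

```text
tray [-158.8    8.8  -11.5] score 92/120 | TCP [-234.4   12.7] head -29.1 in tray [-74.9 -11.3] z -0.0010 F [-0.5  2.8  0. ] t 9.57
0.5621816740010194 0.18803270670065092 80.46887919993767 [np.float64(0.5495520821251143), np.float64(0.1809413720816906)]
[[10.5, -3.6, -0.0], [10.5, -3.6, -0.0], [10.7, -2.1, -6.4], [10.9, -0.7, -12.7], [11.1, 0.8, -19.1], [11.3, 2.2, -25.5], [11.5, 3.7, -31.9], [11.7, 5.1, -38.2], [11.9, 6.6, -44.6], [12.1, 8.0, -51.0]]
[[0, 0, np.float64(-0.0)], [0, 0, np.float64(-0.0)], [0, 0, np.float64(-0.038)], [0, 0, np.float64(-0.077)], [0, 0, np.float64(-0.115)], [0, 0, np.float64(-0.153)], [0, 0, np.float64(-0.192)], [0, 0, np.float64(-0.23)], [0, 0, np.float64(-0.268)], [0, 0, np.float64(-0.307)]]
```

>>> send_rows:
  xyz:
    - [5, -1.8, 0]
    - [10.5, -3.6, 0]
    - [11, -2, 0]
    - [11, -0.5, 0]
    - [11, 1, 0]
    - [11, 2, 0]
    - [11.5, 3.7, 0]
    - [11.7, 5.1, 0]
    - [11.9, 6.6, 0]
    - [12, 8, 0]
  dr:
    - [0, 0, 0]
    - [0, 0, 0]
    - [0, 0, -0.038]
    - [0, 0, -0.077]
    - [0, 0, -0.115]
    - [0, 0, -0.153]
    - [0, 0, -0.192]
    - [0, 0, -0.23]
    - [0, 0, -0.268]
    - [0, 0, -0.307]

```text
time: 10.4
position: [0.5622, 0.1882, -0.0011]
tool_rot: [2.396, 2.032, -0.001]
ft_force: [-0.6, -1.0, 0.2]
grip_width: 0.003
grip_force: 0.0
```

```bash
cat >> h.py <<'E'
def path(T,R_,ds): # advance tray pose along arc of radius R_ (mm, inf=straight) by ds
    x,y,a=T; a=np.radians(a); dth=ds/R_; am=a+dth/2
    return [x+ds*np.cos(am),y+ds*np.sin(am),np.degrees(a+dth)]
def pushrows(segs,T,off,n=10,z=None):
    s=get_state(); P=s["position"]; tr=s["tool_rot"]; yaw=np.degrees(2*np.arctan2(tr[1],tr[0]))%360
    z=P[2] if z is None else z
    wps=[]
    for R_,ds,k in segs:
        for i in range(k): T=path(T,R_,ds/k); x,y,a=tcp(T[:2],T[2],off,0); wps.append([x,y,z,a])
    print("end tray",np.round(T,1)); rows([*P[:2],z,yaw],wps)
    return T
E
python3 - <<'E'
from h import *
s=get_state();print(s["position"],w2p(s["position"][:2]),s["tool_rot"])
T=[-158.8,8.8,-11.5]
pushrows([(1e9,14,3),(1e9,12,4)],path(T,1e9,-14),(-69.5,0))
E
```

```text
[ 0.56223918  0.18817365 -0.00113922] [[-241.23870984   25.61496303]] [ 2.39553317e+00  2.03175179e+00 -1.49828657e-03]
end tray [-147.     6.4  -11.5]
[[-5.3, -0.1, -0.0], [-10.0, -0.1, -0.0], [-14.6, -0.1, -0.0], [-17.6, -0.1, -0.0], [-20.6, -0.1, -0.0], [-23.6, -0.1, -0.0], [-26.6, -0.1, -0.0]]
[[0, 0, np.float64(0.003)], [0, 0, np.float64(0.003)], [0, 0, np.float64(0.003)], [0, 0, np.float64(0.003)], [0, 0, np.float64(0.003)], [0, 0, np.float64(0.003)], [0, 0, np.float64(0.003)]]
```

>>> send_rows:
  xyz:
    - [0, 0, 0]
    - [0, 0, 0]
    - [0, 0, 0]
    - [-4, 0, 0]
    - [-8, 0, 0]
    - [-12, 0, 0]
    - [-15, 0, 0]
    - [-18, 0, 0]
    - [-22, 0, 0]
    - [-25, 0, 0]
  dr:
    - [0, 0, 0]
    - [0, 0, 0]
    - [0, 0, 0]
    - [0, 0, 0]
    - [0, 0, 0]
    - [0, 0, 0]
    - [0, 0, 0]
    - [0, 0, 0]
    - [0, 0, 0]
    - [0, 0, 0]
  jaw: 40

```text
time: 11.23
position: [0.5582, 0.1639, -0.0007]
tool_rot: [-2.398, -2.03, -0.002]
ft_force: [0.7, 4.5, 0.7]
grip_width: 0.457
grip_force: 1.6
```

Run:
```python
from h import *
T=front("pics/t5.png",(-147,6.4,-11.5))
T[2]=T[2]
off=rot(-np.radians(T[2]))@(w2p(get_state()["position"][:2])[0]-T[:2])
th=-np.radians(T[2]); Rr=2*T[1]/th**2; print("R",Rr,"L",Rr*th)
for Ru in (Rr,300): pushrows([(Ru,32,10)],T,(off[0],off[1]))
```

```text
tray [-145.6    5.9  -11.5] score 92/120 | TCP [-216.3   20.7] head -11.5 in tray [-72.2   0.4] z -0.0007 F [-0.7  2.9  2.1] t 11.28
R 294.7574638425588 L 59.15615697484131
end tray [-113.9    1.3   -5.3]
[[-3.2, -0.8, -0.0], [-6.4, -1.5, -0.0], [-9.6, -2.2, -0.0], [-12.8, -2.9, -0.0], [-16.1, -3.5, -0.0], [-19.3, -4.1, -0.0], [-22.6, -4.6, -0.0], [-25.8, -5.2, -0.0], [-29.1, -5.6, -0.0], [-32.3, -6.1, -0.0]]
[[0, 0, np.float64(-0.011)], [0, 0, np.float64(-0.022)], [0, 0, np.float64(-0.033)], [0, 0, np.float64(-0.043)], [0, 0, np.float64(-0.054)], [0, 0, np.float64(-0.065)], [0, 0, np.float64(-0.076)], [0, 0, np.float64(-0.087)], [0, 0, np.float64(-0.098)], [0, 0, np.float64(-0.109)]]
end tray [-113.9    1.2   -5.4]
[[-3.2, -0.8, -0.0], [-6.4, -1.5, -0.0], [-9.6, -2.2, -0.0], [-12.8, -2.8, -0.0], [-16.1, -3.4, -0.0], [-19.3, -4.0, -0.0], [-22.6, -4.6, -0.0], [-25.8, -5.1, -0.0], [-29.1, -5.5, -0.0], [-32.3, -6.0, -0.0]]
[[0, 0, np.float64(-0.011)], [0, 0, np.float64(-0.021)], [0, 0, np.float64(-0.032)], [0, 0, np.float64(-0.043)], [0, 0, np.float64(-0.053)], [0, 0, np.float64(-0.064)], [0, 0, np.float64(-0.075)], [0, 0, np.float64(-0.085)], [0, 0, np.float64(-0.096)], [0, 0, np.float64(-0.107)]]
```

>>> send_rows:
  xyz:
    - [-3.2, -0.8, 0]
    - [-6.4, -1.5, 0]
    - [-9.6, -2.2, 0]
    - [-12.8, -2.9, 0]
    - [-16.1, -3.5, 0]
    - [-19.3, -4.1, 0]
    - [-22.6, -4.6, 0]
    - [-25.8, -5.2, 0]
    - [-29.1, -5.6, 0]
    - [-32.3, -6.1, 0]
  dr:
    - [0, 0, -0.011]
    - [0, 0, -0.022]
    - [0, 0, -0.033]
    - [0, 0, -0.043]
    - [0, 0, -0.054]
    - [0, 0, -0.065]
    - [0, 0, -0.076]
    - [0, 0, -0.087]
    - [0, 0, -0.098]
    - [0, 0, -0.109]

```text
time: 12.12
position: [0.5466, 0.1328, -0.0008]
tool_rot: [-2.282, -2.159, -0.0]
ft_force: [0.5, 4.7, 3.5]
grip_width: 0.458
grip_force: 2.5
```

Run:
```python
from h import *
T=front("pics/t6.png",(-114,1.3,-5.4))
off=rot(-np.radians(T[2]))@(w2p(get_state()["position"][:2])[0]-T[:2])
th=-np.radians(T[2]); Rr=2*T[1]/th**2; print("R",Rr,"L",Rr*th)
pushrows([(250,-np.radians(T[2])*250,10)],T,(off[0],off[1]))
```

```text
tray [-114.2    1.    -5.2] score 91/120 | TCP [-185.5    8. ] head -5.2 in tray [-71.7   0.5] z -0.0009 F [0.1 4.5 4.1] t 12.17
R 232.51069816976755 L 21.300303453463737
end tray [-91.3  -0.1  -0. ]
[[-2.3, -0.6, -0.0], [-4.6, -1.3, -0.0], [-6.9, -1.9, -0.0], [-9.2, -2.5, -0.0], [-11.5, -3.0, -0.0], [-13.8, -3.6, -0.0], [-16.1, -4.1, -0.0], [-18.5, -4.6, -0.0], [-20.8, -5.1, -0.0], [-23.1, -5.5, -0.0]]
[[0, 0, np.float64(-0.008)], [0, 0, np.float64(-0.017)], [0, 0, np.float64(-0.026)], [0, 0, np.float64(-0.035)], [0, 0, np.float64(-0.044)], [0, 0, np.float64(-0.054)], [0, 0, np.float64(-0.063)], [0, 0, np.float64(-0.072)], [0, 0, np.float64(-0.081)], [0, 0, np.float64(-0.09)]]
```

Tracking matches the plan closely.

>>> send_rows:
  xyz:
    - [-2.3, -0.6, 0]
    - [-4.6, -1.3, 0]
    - [-6.9, -1.9, 0]
    - [-9.2, -2.5, 0]
    - [-11.5, -3, 0]
    - [-13.8, -3.6, 0]
    - [-16.1, -4.1, 0]
    - [-18.5, -4.6, 0]
    - [-20.8, -5.1, 0]
    - [-23.1, -5.5, 0]
  dr:
    - [0, 0, -0.008]
    - [0, 0, -0.017]
    - [0, 0, -0.026]
    - [0, 0, -0.035]
    - [0, 0, -0.044]
    - [0, 0, -0.054]
    - [0, 0, -0.063]
    - [0, 0, -0.072]
    - [0, 0, -0.081]
    - [0, 0, -0.09]

```text
time: 13.0
position: [0.5397, 0.11, -0.001]
tool_rot: [-2.183, -2.259, 0.0]
ft_force: [-0.4, 4.5, 3.5]
grip_width: 0.462
grip_force: 2.6
```

Run:
```python
from h import *
T=front("pics/t7.png",(-91,0,0))
off=rot(-np.radians(T[2]))@(w2p(get_state()["position"][:2])[0]-T[:2])
pushrows([(1e9,35,10)],[T[0],T[1],0],(off[0],off[1]))
im=cv2.imread("pics/t7.png"); cv2.imwrite("pics/t7c.png",cv2.resize(im[170:320,180:380],(800,600),interpolation=cv2.INTER_CUBIC))
```

```text
tray [-91.1  -0.2  -0.2] score 92/120 | TCP [-163.2    0.2] head -0.0 in tray [-72.2   0.2] z -0.0010 F [-0.2  5.4  4.4] t 13.05
end tray [-56.1  -0.2   0. ]
[[-3.5, -0.3, -0.0], [-7.0, -0.3, -0.0], [-10.5, -0.3, -0.0], [-14.0, -0.3, -0.0], [-17.5, -0.3, -0.0], [-21.0, -0.3, -0.0], [-24.5, -0.3, -0.0], [-28.0, -0.3, -0.0], [-31.5, -0.3, -0.0], [-35.0, -0.3, -0.0]]
[[0, 0, np.float64(-0.0)], [0, 0, np.float64(-0.0)], [0, 0, np.float64(-0.0)], [0, 0, np.float64(-0.0)], [0, 0, np.float64(-0.0)], [0, 0, np.float64(-0.0)], [0, 0, np.float64(-0.0)], [0, 0, np.float64(-0.0)], [0, 0, np.float64(-0.0)], [0, 0, np.float64(-0.0)]]
```

View pics/t7c.png

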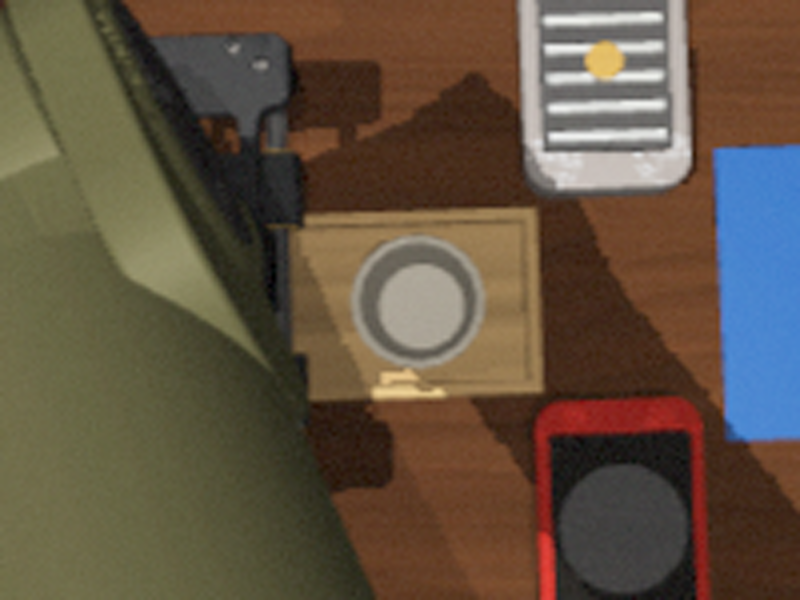

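The tray is square in front of the mouth: rim rows 207–392, base edges of the units at about 193 and 398, so it is centred within about 1 mm. Going straight through.

>>> send_rows:
  xyz:
    - [-3.5, 0, 0]
    - [-7, 0, 0]
    - [-10.5, 0, 0]
    - [-14, 0, 0]
    - [-17.5, 0, 0]
    - [-21, 0, 0]
    - [-24.5, 0, 0]
    - [-28, 0, 0]
    - [-31.5, 0, 0]
    - [-35, 0, 0]
  dr:
    - [0, 0, 0]
    - [0, 0, 0]
    - [0, 0, 0]
    - [0, 0, 0]
    - [0, 0, 0]
    - [0, 0, 0]
    - [0, 0, 0]
    - [0, 0, 0]
    - [0, 0, 0]
    - [0, 0, 0]

```text
time: 13.88
position: [0.5407, 0.0751, -0.001]
tool_rot: [-2.184, -2.258, 0.0]
ft_force: [-0.6, 5.7, 3.4]
grip_width: 0.458
grip_force: 2.6
```

Run:
```python
from h import *
front("pics/t8.png",(-56,0,0))
```

```text
tray [-56.2  -0.7  -0.3] score 88/120 | TCP [-127.9    0.2] head -0.1 in tray [-71.7   0.5] z -0.0011 F [-0.3  4.3  2.8] t 13.93
```

>>> send_rows:
  xyz:
    - [-3.5, 0, 0]
    - [-7, 0, 0]
    - [-10.5, 0.1, 0]
    - [-14, 0.2, 0]
    - [-17.5, 0.2, 0]
    - [-21, 0.3, 0]
    - [-24.5, 0.4, 0]
    - [-28, 0.4, 0]
    - [-31.5, 0.5, 0]
    - [-35, 0.5, 0]
  dr:
    - [0, 0, -0.002]
    - [0, 0, -0.004]
    - [0, 0, -0.006]
    - [0, 0, -0.006]
    - [0, 0, -0.006]
    - [0, 0, -0.006]
    - [0, 0, -0.006]
    - [0, 0, -0.006]
    - [0, 0, -0.006]
    - [0, 0, -0.006]

```text
time: 14.77
position: [0.5422, 0.0403, -0.0011]
tool_rot: [-2.176, -2.264, 0.001]
ft_force: [-0.6, 5.5, 2.9]
grip_width: 0.459
grip_force: 2.6
```

Run:
```python
from h import *
front("pics/t9.png",(-21,0,0))
```

```text
tray [-21.    0.8   0. ] score 76/120 | TCP [-93.    0.6] head 0.3 in tray [-72.   -0.2] z -0.0012 F [-0.3  3.9  2.8] t 14.82
```

>>> send_rows:
  xyz:
    - [-3.5, 0, 0]
    - [-7, 0, 0]
    - [-10.5, -0.1, 0]
    - [-14, -0.2, 0]
    - [-17.5, -0.2, 0]
    - [-21, -0.3, 0]
    - [-24.5, -0.3, 0]
    - [-28, -0.4, 0]
    - [-31.5, -0.4, 0]
    - [-35, -0.5, 0]
  dr:
    - [0, 0, 0.002]
    - [0, 0, 0.003]
    - [0, 0, 0.005]
    - [0, 0, 0.005]
    - [0, 0, 0.005]
    - [0, 0, 0.005]
    - [0, 0, 0.005]
    - [0, 0, 0.005]
    - [0, 0, 0.005]
    - [0, 0, 0.005]

```text
time: 15.65
position: [0.5434, 0.0045, -0.0011]
tool_rot: [-2.183, -2.259, 0.001]
ft_force: [0.4, 4.7, 2.5]
grip_width: 0.458
grip_force: 2.0
```

Run:
```python
from h import *
front("pics/t10.png",(14,0,0))
```

```text
tray [12.8  0.1 -0.2] score 52/120 | TCP [-57.3   0.5] head -0.1 in tray [-70.1   0.2] z -0.0011 F [0.3 4.3 1.9] t 15.70
```

>>> send_rows:
  xyz:
    - [-3.5, 0, 0]
    - [-7, 0, 0]
    - [-10.5, 0, 0]
    - [-14, 0, 0]
    - [-17.5, 0, 0]
    - [-21, 0, 0]
    - [-24.5, 0, 0]
    - [-28, 0, 0]
    - [-31.5, 0, 0]
    - [-35, 0, 0]
  dr:
    - [0, 0, 0]
    - [0, 0, 0]
    - [0, 0, 0]
    - [0, 0, 0]
    - [0, 0, 0]
    - [0, 0, 0]
    - [0, 0, 0]
    - [0, 0, 0]
    - [0, 0, 0]
    - [0, 0, 0]

```text
time: 16.53
position: [0.5446, -0.0304, -0.0011]
tool_rot: [-2.183, -2.259, 0.001]
ft_force: [0.2, 2.8, -0.7]
grip_width: 0.46
grip_force: 1.4
```

Run:
```python
from h import *
front("pics/t11.png",(49,0,0))
```

```text
tray [60.4  0.6 11.7] score 32/120 | TCP [-22.3   0.6] head -0.1 in tray [-81.   16.7] z -0.0011 F [0.6 2.2 0.9] t 16.58
```

The fit score is low because the arm now hides the tray. The forces are benign, so I'll push on.

>>> send_rows:
  xyz:
    - [-3.5, 0, 0]
    - [-7, 0, 0]
    - [-10.5, 0, 0]
    - [-14, 0, 0]
    - [-17.5, 0, 0]
    - [-21, 0, 0]
    - [-24.5, 0, 0]
    - [-28, 0, 0]
    - [-31.5, 0, 0]
    - [-35, 0, 0]
  dr:
    - [0, 0, 0]
    - [0, 0, 0]
    - [0, 0, 0]
    - [0, 0, 0]
    - [0, 0, 0]
    - [0, 0, 0]
    - [0, 0, 0]
    - [0, 0, 0]
    - [0, 0, 0]
    - [0, 0, 0]

```text
time: 17.42
position: [0.5458, -0.0653, -0.0011]
tool_rot: [-2.183, -2.259, 0.0]
ft_force: [0.5, 1.7, -1.1]
grip_width: 0.462
grip_force: 1.0
```

>>> send_rows:
  xyz:
    - [-3.5, 0, 0]
    - [-7, 0, 0]
    - [-10.5, 0, 0]
    - [-14, 0, 0]
    - [-17.5, 0, 0]
    - [-21, 0, 0]
    - [-24.5, 0, 0]
    - [-28, 0, 0]
    - [-31.5, 0, 0]
    - [-35, 0, 0]
  dr:
    - [0, 0, 0]
    - [0, 0, 0]
    - [0, 0, 0]
    - [0, 0, 0]
    - [0, 0, 0]
    - [0, 0, 0]
    - [0, 0, 0]
    - [0, 0, 0]
    - [0, 0, 0]
    - [0, 0, 0]

```text
time: 18.25
position: [0.5471, -0.1002, -0.001]
tool_rot: [2.183, 2.259, -0.0]
ft_force: [0.7, 2.0, -2.1]
grip_width: 0.457
grip_force: 1.0
```

>>> send_rows:
  xyz:
    - [-3, 0, 0]
    - [-6, 0, 0]
    - [-9, 0, 0]
    - [-11, 0, 0]
    - [-13, 0, 0]
    - [-15, 0, 0]
    - [-16, 0, 0]
    - [-17, 0, 0]
    - [-17, 0, 0]
    - [-17, 0, 0]
  dr:
    - [0, 0, 0]
    - [0, 0, 0]
    - [0, 0, 0]
    - [0, 0, 0]
    - [0, 0, 0]
    - [0, 0, 0]
    - [0, 0, 0]
    - [0, 0, 0]
    - [0, 0, 0]
    - [0, 0, 0]

```text
time: 19.08
position: [0.5477, -0.1171, -0.0009]
tool_rot: [2.183, 2.259, -0.0]
ft_force: [-0.9, 0.2, -1.5]
grip_width: 0.454
grip_force: 0.6
```

>>> send_rows:
  xyz:
    - [3, 0, 0]
    - [6, 0, 0]
    - [8, 0, 0]
    - [8, 0, -10]
    - [8, 0, -30]
    - [8, 0, -60]
    - [8, 0, -90]
    - [8, 0, -120]
    - [8, 0, -150]
    - [8, 0, -180]
  dr:
    - [0, 0, 0]
    - [0, 0, 0]
    - [0, 0, 0]
    - [0, 0, 0]
    - [0, 0, 0]
    - [0, 0, 0]
    - [0, 0, 0]
    - [0, 0, 0]
    - [0, 0, 0]
    - [0, 0, 0]

```text
time: 19.92
position: [0.5474, -0.1087, 0.1816]
tool_rot: [2.182, 2.259, 0.0]
ft_force: [0.3, -0.2, 0.6]
grip_width: 0.457
grip_force: 0.0
```

>>> send_rows:
  xyz:
    - [20, 0, -5]
    - [45, 0, -10]
    - [75, 0, -10]
    - [110, 0, -10]
    - [145, 0, -10]
    - [180, 0, -10]
    - [215, 0, -10]
    - [240, 0, -10]
    - [250, 0, -10]
    - [250, 0, -10]
  dr:
    - [0, 0, 0]
    - [0, 0, 0]
    - [0, 0, 0]
    - [0, 0, 0]
    - [0, 0, 0]
    - [0, 0, 0]
    - [0, 0, 0]
    - [0, 0, 0]
    - [0, 0, 0]
    - [0, 0, 0]

```text
time: 20.75
position: [0.5384, 0.1443, 0.1899]
tool_rot: [2.177, 2.265, 0.002]
ft_force: [0.1, -0.4, -0.4]
grip_width: 0.461
grip_force: 0.0
```

Run:
```python
from h import *
T=front("pics/f1.png",(135,0,0))
print("corners pass",np.round(TR*1000@rot(np.radians(T[2])).T+T[:2],1))
im=cv2.imread("pics/f1.png"); cv2.imwrite("pics/f1c.png",cv2.resize(im[60:360,200:520],(640,600),interpolation=cv2.INTER_CUBIC))
```

```text
tray [134.4   0.   -0.3] score 94/120 | TCP [-195.2    0.7] head 0.1 in tray [-329.6   -1.1] z 0.1895 F [-0.8 -0.6  0.4] t 20.80
corners pass [[ 74.6  40.4]
 [194.6  39.7]
 [194.2 -40.3]
 [ 74.2 -39.6]]
```

View pics/f1c.png

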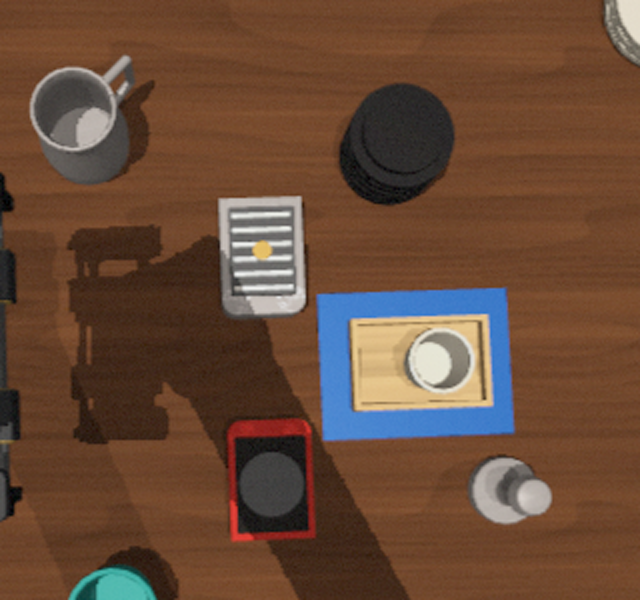

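The whole tray (352–492, 315–410) lies on the mat, the cup stands at (440,360), the bystanders haven't moved, and the arm is clear. Handing in.

```bash
python3 -c "
from bench import *
print(close_job())"
```

```text
the job is handed in; nothing more can be done
None
```

The tray was pushed through the gap and lies wholly on the blue mat with the espresso cup standing on it, the bystanders unmoved and the arm clear, and the job was handed in at about 21 s.

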